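# Load a cell in the test fixture and close it up

## Robot

A 7-joint arm with a two-finger parallel gripper is mounted at the origin on the work surface. World frame = base frame: x ahead of the robot, y to its left, z up, the work surface at z = 0. Lengths are in m, angles in rad, forces in N, time in s.
With the tool pointing down it reaches from about 0.425 to 0.95 m from the base axis. Payload 4.7 kg.
Tool frame: the origin (TCP) lies at the centre of the arm's flange, where the gripper is bolted on; the fingertips stand ctrl.nose_length ahead of it and the grasp point (between the pads) lies 164 mm ahead of it (ctrl.nose_length is the distance from the TCP to the fingertips, in m); z points along the fingers, y is the line along which they close (so a half turn about z gives the same grasp; the last joint's range is limited). The gripper opens to 87 mm and grips with 3 to 60 N. Pads are 19 mm wide; open, the fingers measure 117 mm over their backs; the gripper's body (75 mm by 190 mm) begins 51 mm behind the grasp point.
Start: joints at [-1.143, 0.469, -0.049, 1.532, 0.024, 1.141, -0.082], TCP at [0.298, 0.606, 0.405] pointing down, gripper open.
Joint ranges: [-2.59, 2.59], [-0.33, 1.99], [-1.39, 1.29], [0.1, 2.45], [-1.04, 4.18], [0.21, 1.99], [-2.66, 2.66]. Speed limits (rad/s): [2.57, 2.57, 3.14, 3.14, 3.14, 3.14, 3.14].

## Interface

Orientations are given as [roll, pitch, yaw] about the fixed x, y, z axes, in that order (R = Rz(yaw) Ry(pitch) Rx(roll)).
In Python, from cell import ctrl gives the robot as it stands. Calls block until the motion is done:
- ctrl.goto(position, orientation): joint-space move of the TCP to a pose.
- ctrl.movel(position, vel=0.15, rot=None, f_stop=None): straight line of the TCP; rot=None keeps the orientation; vel is the mean speed in m/s. With f_stop (N) it stops when the force on the tool has changed by that much, and returns True; else False.
- ctrl.goto_joints(angles): joint-space move.
- ctrl.set_gripper(opening, f_grip=None): opening from 0.0 (shut) to 1.0 (fully open); f_grip is the grip in N (None keeps the last); returns when the fingers have stopped.
- ctrl.wait(seconds).
- ctrl.inverse_kinematics(position, orientation): joint angles nearest the present ones, or None.
- ctrl.observe(): the state.
- ctrl.snapshot(name): name is "scene" or "top"; returns a dict with "color" (480x640x3 uint8, red, green, blue), "fx", "fy", "cx", "cy" (pixels), "R" (3x3) and "t" (3): a world point X has camera coordinates R X + t. Camera axes: x right, y down, z forward; pixel columns grow to the right and rows downward; lengths in m; the calibration is good to about 2 mm. A picture is of the moment at which its call begins. There is no depth.
A pose or a line that the arm cannot do raises ctrl.MotionError and nothing moves.
- ctrl.finish_job(): hands the job in; it is judged then, once.
Trained networks look in a picture, given as the dict that the camera call returned (one of the last four; its "shot" number tells which), for a name from the list of things; names that differ only in an ending like _2 or _b are one class to them, and where a whole thing is asked for, a point or a joint stands for the part that bears it (a point fixed in the world has none). Each returns a list of dicts, best first, with "conf" (0 to 1); they miss things now and then, are a little off and sometimes report something else, mostly with a low value. They report only what shows in the picture. A call takes as long as a camera call. They do not tell look-alikes from the thing itself.
- ctrl.find_in(query, picture): "location" ([x, y, z] in m, in world coordinates, good to about 4 mm: the middle of the surface that is visible of it).
- ctrl.trace(query, picture): "mask" (480x640 bool, what is visible of it).
- ctrl.place_of(query, picture): "location" ([x, y, z] in m, in world coordinates, good to about 4 mm: a listed point, or the origin of a listed thing).
The state is a dict: "t": time; "joint_pos": joint angles; "qvel": joint speeds; "effort": joint torques, N m; "position": TCP position; "tcp_rot": TCP orientation; "wrist_force": force on the tool from outside, world axes, zero at the start; "wrist_torque": the same for the moment, N m; "width": opening from 0.0 (shut) to 1.0 (fully open); "finger_force": force on a finger pad.
Only numpy, scipy, OpenCV 4.12 (cv2) and the standard library are available. Lean on these libraries where they do the work, as an engineer would, in place of code of your own. Each camera call takes 0.05 s, during which the arm holds its last target. There are 200 camera calls.

## Task

Take the green cell out of the blue bin and lay it in the test fixture's cradle with its white-banded plus end towards the red contact block. Then close the fixture up: throw the red-knobbed clamp lever fully over so that the cell is held between the two contacts, and bring the clear guard fully down over it. Leave the other cells in the bin and do not disturb the multimeter, fume extractor, pliers or tape on the bench.

Things in the scene. Friction and masses are not known exactly. Their poses are not given: they have to be found in the camera images.
- cell_green: The one cell with a green wrap: a cylinder 21 mm in diameter and 70 mm long over all, 56 to 91 g, lying on the floor of the blue bin in any direction. Origin at its middle, on its axis; its x axis runs along the cell to the plus end (it may roll about that axis).
- cell_plus (a point): Centre of the green cell's plus end: a steel button (9 mm wide, 2 mm proud, counted in the 70 mm). A white band round the wrap runs from 3.5 to 12.5 mm from this end.
- cell_minus (a point): Centre of the green cell's flat steel minus end, 70 mm from cell_plus.
- bin: Blue open bin, outside 164 (its x) by 242 (its y) by 36 mm high, walls and floor 4 mm; origin under its centre. Left or right on the bench. In it lie the green cell and five like it (2 black, 2 orange, 1 grey, all with the white band), flat, in any direction, middles near a 2 by 3 grid of 78 mm pitch: neighbours and walls stay 35 mm or more from a cell's middle.
- fixture: Cell test fixture, fixed to the bench on the other side from the bin. Base plate x -45 to 55, y -105 to 105, 12 mm thick; origin under it. Along y: red plus contact block (y -99.5 to -83.5, 30 wide, top 62 high), cradle, black plunger guide (y 18 to 70, top 56; lever clevis to 78), lever with a red ball knob leaning to +y. Two posts at x 44 to 56, 68 high, carry the clear guard's hinge.
- cradle (a point): Middle of the cradle at the height of a seated cell's axis: 45 mm over the bench, x 0, y -40 in the fixture's frame, axes as the fixture's (cell along y, plus end to -y). Two grey 90 degree V-blocks, 40 wide (x), 10 thick (y), 26 mm either side of this point, tops 42 mm over the bench; between them a 42 mm gap for fingers, open down to the plate at 12 mm.
- contact (a point): Face of the fixed brass plus contact (12 mm disc) on the red block, on the cell's axis, 39.5 mm to -y of the cradle's middle. With the lever open there is 79 mm between the two contacts for the 70 mm cell.
- pin_tip (a point): Tip of the sprung brass minus pin (8 mm thick, 1.2 N per mm) on the clamp's plunger, on the cell's axis; 39.5 mm to +y of the cradle's middle when open. The lever drives it up to 12 mm towards -y (9.6 mm per rad): it slides the cell along the cradle against the red block's contact and holds it with 3 to 4 N.
- lever (a joint): Angle of the clamp lever with the red ball knob, rad: 0 = open, leaning 0.95 rad outward from upright, to the fixture's +y; 1.25 = clamped home on its stop, leaning 0.30 rad past upright to -y. It starts between 0 and 0.25, turns about the fixture's x axis and stays where it is left (about 0.07 N m of friction, 1 to 2 N at the knob).
- lever_pivot (a point): Axis of the clamp lever, 68 mm above the bench, at x 0, y +55 mm in the fixture's frame.
- lever_grip (a point): Centre of the red ball knob (25 mm across) on the end of the lever's 10 mm steel rod, 62 mm from the pivot. It can be pushed round its arc from the outer (+y) side by shut fingers pointing down, or pinched along the fixture's x (it turns, and may slip a little, between the pads).
- guard (a joint): Angle of the clear guard, rad: 0 = fully down, level over the cradle; it grows as the guard lifts towards the fixture's +x. It starts between 1.95 and 2.25, leaning back past upright, and stays where it is left (about 0.10 N m of friction, about 2 N at the edge).
- guard_hinge (a point): Middle of the guard's hinge line (along the fixture's y), 71.5 mm above the bench, at x +45 mm, y -40 mm in the fixture's frame.
- guard_edge (a point): Middle of the outer edge of the orange pull lip (60 mm along y, 4 mm thick), 102 mm from the hinge line. The guard: clear plate 90 mm (from the hinge) by 110 (along y), 3 mm thick, orange trim, with a 22 mm front flap square to it 88 mm from the hinge (hangs down when closed). Closed, its top is 73 mm above the bench.
- multimeter: Bystander: red multimeter lying flat between bin and fixture, 150 by 74 by 38 mm; origin under its centre.
- extractor: Bystander: blue upright fume extractor at the far side, 110 (x) by 130 (y) by 197 mm high; origin under its centre.
- pliers: Bystander: crimping pliers with orange handles lying at the far left, about 215 by 76 by 20 mm; origin near the middle, underneath.
- tape: Bystander: roll of black tape at the far right, 72 mm across, 19 mm high; origin under its centre.
- cell_a: Another cell (black wrap), same shape and axes as the green one; it stays in the bin.
- cell_b: Another cell (orange wrap), same shape and axes as the green one; it stays in the bin.
- cell_c: Another cell (grey wrap), same shape and axes as the green one; it stays in the bin.
- cell_d: Another cell (black wrap), same shape and axes as the green one; it stays in the bin.
- cell_e: Another cell (orange wrap), same shape and axes as the green one; it stays in the bin.
Mind the look-alikes: they are no part of the job. Leave any pink look-alike of the cell_e alone.

How it is judged:
By the outcome, as a careful person would: the job done as asked, in the order asked, and still so for the second after the job is handed in, with the robot touching nothing.
It also fails if it takes over 67 s, if anything falls off the work surface, if the arm or the gripper's body presses on something with over 40 N, if the wrist force passes 120 N, or if a joint passes its speed limit or range.

## Working session

There is one attempt and no reset: what is moved stays moved. The work goes in short steps, each a Python script; the robot and the scene stay as the last script left them, time stands still between calls to the robot, and variables do not carry over. Pictures are saved under pics/ and viewed, at most 10 in all, crops included, and the job is handed in when it is done.

```bash
ls; mkdir -p pics; python3 - <<'E'
from cell import ctrl
import cv2,numpy as np
print(ctrl.nose_length, ctrl.observe()['t'])
for n in ("top","scene"):
    p=ctrl.snapshot(n); cv2.imwrite(f"pics/{n}0.png",p["color"][:,:,::-1])
    print(n,np.round(-p["R"].T@p["t"],3),p["fx"])
    for q in ["cell_green","cell_plus","cell_minus","bin","fixture","cradle","contact","pin_tip","lever_pivot","lever_grip","guard_hinge","guard_edge","multimeter","extractor"]:
        r=ctrl.place_of(q,p)
        print(q,[(np.round(d["location"],3).tolist(),round(d["conf"],2)) for d in r[:2]])
print(ctrl.observe()['t'])
E
```

```text
pics
0.1822 0.0
top [0.333 0.035 1.147] 487.7750866813712
cell_green [([0.468, 0.175, 0.018], 0.73)]
cell_plus [([0.475, 0.209, 0.018], 0.5)]
cell_minus [([0.486, 0.327, 0.018], 0.74), ([0.475, 0.251, 0.02], 0.46)]
bin [([0.513, 0.247, 0.001], 0.65)]
fixture [([0.49, -0.243, -0.001], 0.59)]
cradle [([0.48, -0.28, 0.048], 0.76), ([0.552, 0.242, 0.015], 0.56)]
contact [([0.469, -0.317, 0.045], 0.6)]
pin_tip [([0.456, 0.136, 0.017], 0.18)]
lever_pivot [([0.509, -0.193, 0.069], 0.8), ([0.48, -0.278, 0.046], 0.23)]
lever_grip [([0.522, -0.147, 0.118], 0.46), ([0.712, 0.25, -0.001], 0.42)]
guard_hinge [([0.519, -0.294, 0.072], 0.67)]
guard_edge [([0.572, -0.311, 0.151], 0.6)]
multimeter [([0.449, -0.003, -0.002], 0.77)]
extractor [([0.749, -0.014, 0.0], 0.66)]
scene [1.16  0.693 0.761] 586.8966450842674
cell_green [([0.467, 0.174, 0.014], 0.87)]
cell_plus [([0.711, 0.257, -0.001], 0.73), ([0.474, 0.204, 0.015], 0.72)]
cell_minus [([0.453, 0.139, 0.015], 0.81), ([0.549, 0.243, 0.012], 0.51)]
bin [([0.51, 0.248, 0.001], 0.94)]
fixture [([0.491, -0.242, -0.002], 0.64)]
cradle [([0.475, -0.279, 0.047], 0.63)]
contact [([0.464, -0.32, 0.043], 0.86)]
pin_tip []
lever_pivot [([0.504, -0.19, 0.064], 0.57)]
lever_grip [([0.516, -0.146, 0.113], 0.67), ([0.454, 0.138, 0.012], 0.21)]
guard_hinge [([0.521, -0.292, 0.072], 0.78), ([0.503, -0.19, 0.064], 0.58)]
guard_edge [([0.574, -0.307, 0.159], 0.95), ([0.54, 0.162, 0.018], 0.38)]
multimeter [([0.451, -0.001, -0.0], 0.6)]
extractor [([0.754, -0.019, 0.0], 0.65)]
1.5
```

View pics/top0.png

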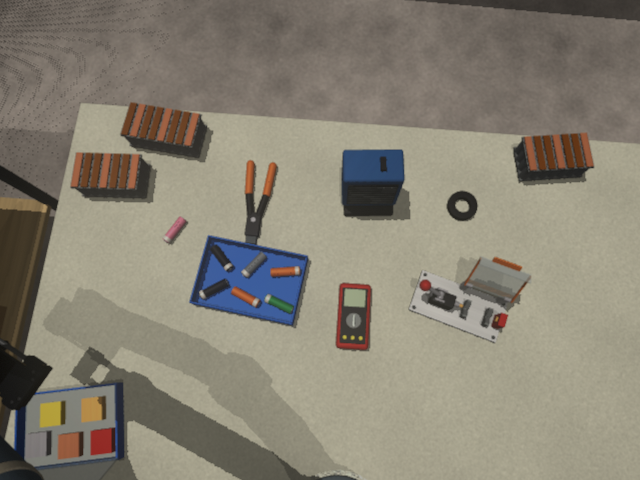

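View pics/scene0.png

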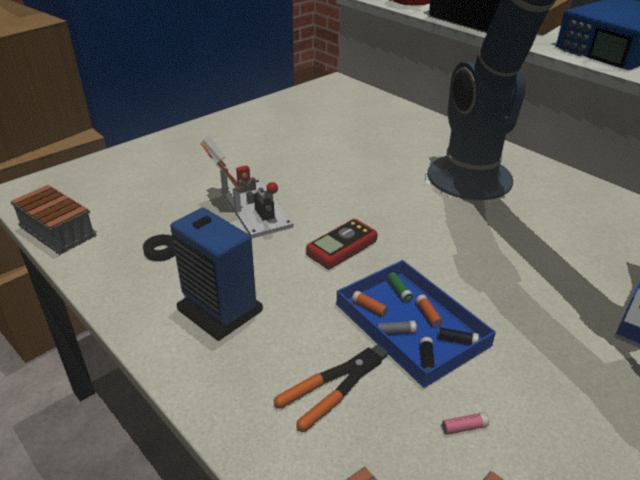

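Top view: the green cell is at about (279,303) with its white band on the left (+y) end. The fixture is at about (460,305), with the lever open and the guard leaning back, and the pink look-alike lies outside the bin. Next I'll fit the fixture pose, check it with an overlay, and test IK for the grasp and a tilted placing that clears the open guard.

```bash
cat > h.py <<'E'
from cell import ctrl
import numpy as np, cv2
from scipy.spatial.transform import Rotation as Ro
def proj(p,X):
    c=np.atleast_2d(X)@p["R"].T+p["t"]; return np.c_[p["fx"]*c[:,0]/c[:,2]+p["cx"],p["fy"]*c[:,1]/c[:,2]+p["cy"]]
def unproj(p,uv,z):
    uv=np.atleast_2d(uv).astype(float); d=np.c_[(uv[:,0]-p["cx"])/p["fx"],(uv[:,1]-p["cy"])/p["fy"],np.ones(len(uv))]@p["R"]
    o=-p["R"].T@p["t"]; return o+d*((z-o[2])/d[:,2])[:,None]
PTS={"fixture":(0,0,0),"cradle":(0,-.04,.045),"contact":(0,-.0795,.045),"lever_pivot":(0,.055,.068),"guard_hinge":(.045,-.04,.0715)}
def fix(F,l):   # fixture frame (x,y,yaw) -> world
    c,s=np.cos(F[2]),np.sin(F[2]); l=np.atleast_2d(l); return np.c_[F[0]+c*l[:,0]-s*l[:,1],F[1]+s*l[:,0]+c*l[:,1],l[:,2]]
def rpy(zdir,ydir):
    z=np.array(zdir,float); z/=np.linalg.norm(z); y=np.array(ydir,float); y-=z*(y@z); y/=np.linalg.norm(y)
    return Ro.from_matrix(np.c_[np.cross(y,z),y,z]).as_euler("xyz")
E
cat > m.py <<'E'
from h import *
from scipy.optimize import least_squares
obs=[];cells=[];ims=[]
P={n:ctrl.snapshot(n) for n in("top","scene")}
for n,p in P.items():
    for q,l in PTS.items():
        r=ctrl.place_of(q,p)
        if r and r[0]["conf"]>.5: obs.append((l,r[0]["location"][:2]))
obs+=[((0,0,0),(.4905,-.2425)),((0,-.04,.045),(.4775,-.2795)),((0,-.0795,.045),(.4665,-.3185)),((0,.055,.068),(.5065,-.1915)),((.045,-.04,.0715),(.520,-.293))]
L=np.array([o[0] for o in obs]);W=np.array([o[1] for o in obs])
s=least_squares(lambda F:(fix(F,L)[:,:2]-W).ravel(),[.49,-.243,-.3],loss="soft_l1",f_scale=.003)
F=s.x; print("F",F.round(4),"rms",np.sqrt((s.fun**2).mean()))
for n,p in P.items():
    hsv=cv2.cvtColor(p["color"],cv2.COLOR_RGB2HSV)
    for r in ctrl.trace("cell_green",p):
        m=r["mask"]; 
        if m.sum()<20: continue
        g=np.median(hsv[m],axis=0)
        if 45<g[0]<85:
            v,u=np.nonzero(m); X=unproj(p,np.c_[u,v],.0145)
            rc=cv2.minAreaRect((X[:,:2]*1000).astype(np.float32)); print(n,"cell",r["conf"],np.round(rc,1) if 0 else rc, X.mean(0).round(4)); break
    im=cv2.resize(p["color"][:,:,::-1],None,fx=5,fy=5,interpolation=cv2.INTER_CUBIC)
    def pl(pts,c): cv2.polylines(im,[np.int32(proj(p,fix(F,pts))*5+2)],True,c,1,cv2.LINE_AA)
    pl([(-.045,-.105,.012),(.055,-.105,.012),(.055,.105,.012),(-.045,.105,.012)],(0,255,255))
    pl([(-.015,-.0995,.062),(.015,-.0995,.062),(.015,-.0835,.062),(-.015,-.0835,.062)],(255,255,0))
    for y in(-.066,-.014): pl([(-.02,y-.005,.042),(.02,y-.005,.042),(.02,y+.005,.042),(-.02,y+.005,.042)],(255,0,255))
    c=np.int32(proj(p,fix(F,[(0,0,.04)]))[0]*5); ims.append(im[c[1]-290:c[1]+290,c[0]-390:c[0]+390][:, :])
    g=np.int32(proj(p,[(.465,.172,.015)])[0]*5)
    ims[-1]=np.hstack([ims[-1][:,190:590],cv2.resize(im[g[1]-145:g[1]+145,g[0]-100:g[0]+100],(400,580))])
    cv2.imwrite(f"pics/ov_{n}.png",ims[-1])
    r=ctrl.place_of("lever_grip",p),ctrl.place_of("guard_edge",p); print([x[0]["location"].round(3) if x else None for x in map(lambda a:[dict(location=np.array(a[0]["location"]))] if a else None,r)])
np.save("F.npy",F)
c=fix(F,[PTS["cradle"]])[0];xf=np.array([np.cos(F[2]),np.sin(F[2]),0]);yf=np.array([-xf[1],xf[0],0])
a=np.array([.4643,.1725,.1885]);d=np.array([.285,.958,0])
for sg in(1,-1):
    q=ctrl.inverse_kinematics(a,rpy((0,0,-1),sg*np.array([-d[1],d[0],0])));print("grasp",sg,None if q is None else np.round(q,2))
    for th in(0,.3,.4,.5,.6):
        z=np.sin(th)*xf-np.array([0,0,np.cos(th)])
        q=ctrl.inverse_kinematics(c-z*.174,rpy(z,-sg*xf));print(th,None if q is None else np.round(q,2))
E
python3 m.py
```

```text
F [ 0.4902 -0.2421 -0.2947] rms 0.0019058958954094338
[array([ 0.518, -0.15 ,  0.117]), array([0.516, 0.244, 0.001])]
scene cell 0.62 ((465.3023681640625, 170.49249267578125), (86.49192810058594, 27.016651153564453), 69.47806549072266) [0.4655 0.171  0.0145]
[array([ 0.518, -0.141,  0.113]), array([ 0.571, -0.308,  0.154])]
grasp 1 [-0.23  0.51 -0.26  2.12  0.24  0.54  2.18]
0 [-0.3   0.81  1.11  2.02 -0.94  0.94 -2.12]
0.3 [ 0.07  0.47  0.52  2.21 -0.96  0.36 -2.04]
0.4 [ 1.16  0.56 -0.82  2.22  1.28  0.33  2.16]
0.5 [ 1.15  0.55 -0.78  2.28  1.8   0.26  1.65]
0.6 [ 1.01  0.5  -0.58  2.35  2.69  0.25  0.75]
grasp -1 [-0.68  0.51  0.3   2.14 -0.29  0.53 -0.45]
0 [-0.28  0.79  1.07  2.02 -0.91  0.91  1.  ]
0.3 [ 0.07  0.47  0.52  2.21 -0.96  0.36  1.1 ]
0.4 [ 1.02  0.5  -0.64  2.22  1.14  0.23 -0.88]
0.5 [ 1.15  0.55 -0.78  2.28  1.8   0.26 -1.49]
0.6 [ 1.18  0.57 -0.79  2.34  2.36  0.32 -2.01]
```

View pics/ov_top.png

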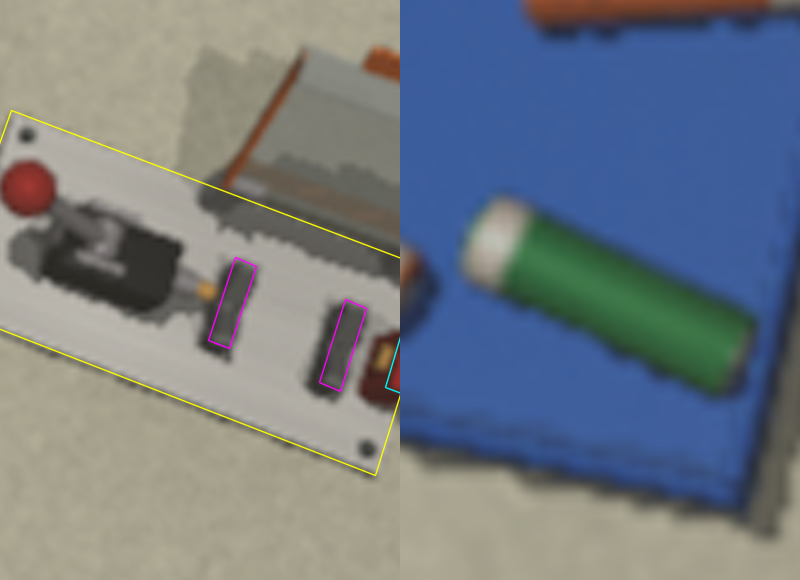

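View pics/ov_scene.png

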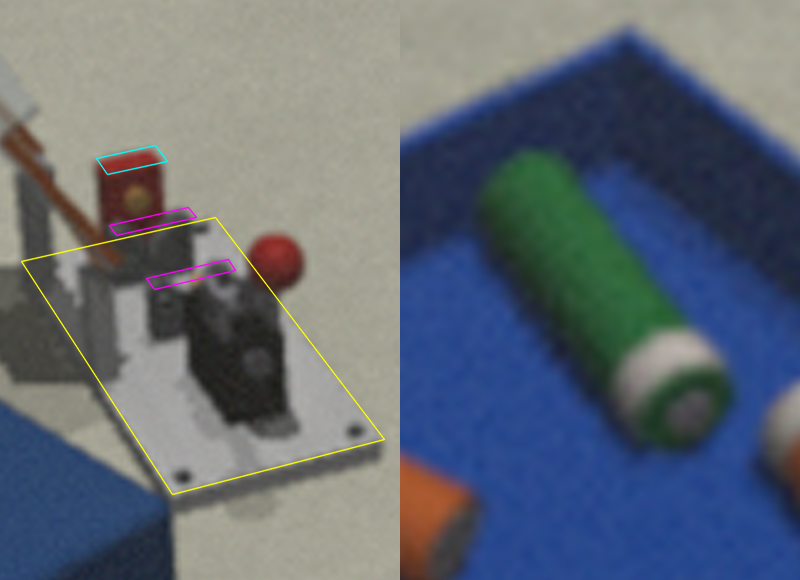

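The overlay matches the fixture to about 1–2 mm, and the white band (plus end) is on the cell's +y side. Next I'll refine the cell's pose by colour and pick it.

```bash
cat > g.py <<'E'
from h import *
def cellpose():
    p=ctrl.snapshot("top"); hsv=cv2.cvtColor(p["color"],cv2.COLOR_RGB2HSV)
    c=np.int32(proj(p,[(.463,.171,.0145)])[0]); m=np.zeros((480,640),np.uint8)
    w=22; sub=hsv[c[1]-w:c[1]+w,c[0]-w:c[0]+w].astype(int)
    green=(abs(sub[...,0]-65)<22)&(sub[...,1]>90); white=(sub[...,1]<70)&(sub[...,2]>110)
    gy,gx=np.nonzero(green); far=[np.hypot(gy-y,gx-x).min() for y,x in zip(*np.nonzero(white))]
    k=white.copy(); k[white]=np.array(far)<5
    o=np.array([c[0]-w,c[1]-w])
    G=unproj(p,np.c_[gx,gy]+o,.0145)[:,:2]; ky,kx=np.nonzero(k); K=unproj(p,np.c_[kx,ky]+o,.0145)[:,:2]
    A=np.r_[G,K]; rc=cv2.minAreaRect((A*1000).astype(np.float32)); print("rect",rc,len(G),len(K))
    d=K.mean(0)-G.mean(0); d/=np.linalg.norm(d); s=(A-G.mean(0))@d
    # green runs from -35 to 22.5 of the middle: middle = green middle + 6.25 mm
    print("green mid",G.mean(0),"dir",d,"from green",G.mean(0)+d*.00625,"span",s.min(),s.max())
    cc=cv2.fitLine((A*1000).astype(np.float32),cv2.DIST_L2,0,.01,.01).ravel(); return G.mean(0)+d*.00625,d,cc
if __name__=="__main__": m,d,cc=cellpose(); print(cc, ctrl.observe()["t"])
E
python3 g.py
```

```text
rect ((466.0381164550781, 171.89871215820312), (65.09481811523438, 20.663532257080078), 71.26323699951172) 194 34
green mid [0.46395107 0.16744485] dir [0.34871549 0.93722863] from green [0.46613055 0.17330253] span -0.0278141735653146 0.03732902930364494
[3.5712865e-01 9.3405521e-01 4.6567529e+02 1.7207895e+02] 2.45
```

```bash
cat > pick.py <<'E'
from h import *
F=np.load("F.npy"); d=np.array([.347,.938,0]); m=np.array([.466,.1725])
sg=-1; o=rpy((0,0,-1),sg*np.array([-d[1],d[0],0]))
ctrl.set_gripper(.37,20)
ctrl.goto([*m,.25],o); ctrl.movel([*m,.1885],.1,f_stop=15)
print(ctrl.observe()["position"])
ctrl.set_gripper(0,20); s=ctrl.observe(); print("w",s["width"]*87,s["finger_force"])
ctrl.movel([*m,.36],.25); s=ctrl.observe(); print("w",s["width"]*87,s["finger_force"],s["t"],np.round(s["joint_pos"],2))
c=fix(F,[PTS["cradle"]])[0];xf=np.array([np.cos(F[2]),np.sin(F[2]),0])
for th in(.3,.35,.4,.45,.5,.55):
    z=np.sin(th)*xf-np.array([0,0,np.cos(th)]); r=rpy(z,sg*xf)
    for h in(.0,.05,.12):
        q=ctrl.inverse_kinematics(c-z*.174+[0,0,h],r);print(th,h,None if q is None else np.round(q,2))
p=ctrl.snapshot("scene"); 
u=np.int32(proj(p,[(m[0],m[1],.18)])[0]); cv2.imwrite("pics/held.png",cv2.resize(p["color"][u[1]-60:u[1]+60,max(u[0]-80,0):u[0]+80,::-1],None,fx=5,fy=5))
E
python3 pick.py
```

```text
[0.46626146 0.17259636 0.1887179 ]
w 20.195798049391247 20.000261664390564
w 20.242820030992082 19.99979317188263 7.35 [-0.8   0.24  0.42  2.02 -0.12  0.91 -0.67]
0.3 0.0 [ 0.07  0.47  0.52  2.21 -0.96  0.36 -2.04]
0.3 0.05 [-0.25  0.49  0.94  2.19 -1.01  0.57 -2.01]
0.3 0.12 [-0.36  0.36  1.05  2.14 -0.71  0.64 -2.28]
0.35 0.0 [ 0.23  0.44  0.32  2.23 -0.98  0.25 -2.01]
0.35 0.05 [-0.09  0.4   0.72  2.22 -0.95  0.43 -2.05]
0.35 0.12 [-0.36  0.33  1.04  2.17 -0.77  0.58 -2.22]
0.4 0.0 [ 1.4   0.77 -1.18  2.21  1.45  0.63  2.07]
0.4 0.05 [ 0.07  0.35  0.52  2.25 -0.96  0.32 -2.02]
0.4 0.12 [-0.36  0.31  1.03  2.2  -0.84  0.53 -2.15]
0.45 0.0 [ 1.16  0.56 -0.8   2.25  1.5   0.29  1.94]
0.45 0.05 [ 1.43  0.62 -1.18  2.21  1.3   0.51  2.18]
0.45 0.12 [-0.36  0.29  1.03  2.24 -0.94  0.48 -2.04]
0.5 0.0 [ 1.15  0.55 -0.78  2.28  1.8   0.26  1.65]
0.5 0.05 [ 1.45  0.62 -1.18  2.24  1.44  0.47  2.06]
0.5 0.12 [-0.28  0.25  0.93  2.27 -1.01  0.4  -1.97]
0.55 0.0 [ 1.16  0.55 -0.78  2.31  2.11  0.28  1.36]
0.55 0.05 [ 1.33  0.5  -0.98  2.28  1.59  0.29  1.87]
0.55 0.12 [ 0.05  0.19  0.53  2.29 -0.98  0.27 -1.99]
```

```bash
cat > pre.py <<'E'
from h import *
F=np.load("F.npy"); sg=-1
c=fix(F,[PTS["cradle"]])[0];xf=np.array([np.cos(F[2]),np.sin(F[2]),0])
ctrl.goto_joints([1.4,.3,-1.1,2.2,1.4,.6,2.1]); s=ctrl.observe(); print(s["position"],s["tcp_rot"],s["t"])
for th in(.5,.45,.55,.4):
    z=np.sin(th)*xf-np.array([0,0,np.cos(th)]); r=rpy(z,sg*xf)
    for h in(.0,.03,.06,.09):
        q=ctrl.inverse_kinematics(c-z*.174+[0,0,h],r);print(th,h,None if q is None else np.round(q,2))
p=ctrl.snapshot("scene"); cv2.imwrite("pics/mid.png",p["color"][:,:,::-1])
E
python3 pre.py
```

```text
[ 0.39400769 -0.27198797  0.34851909] [-2.54809383 -0.38965656 -1.98504166] 9.75
0.5 0.0 [ 1.32  0.66 -1.01  2.27  1.72  0.42  1.78]
0.5 0.03 [ 1.35  0.59 -1.04  2.26  1.53  0.39  1.95]
0.5 0.06 [ 1.4   0.53 -1.09  2.24  1.32  0.38  2.14]
0.5 0.09 [ 1.46  0.49 -1.16  2.21  1.12  0.4   2.32]
0.45 0.0 [ 1.31  0.66 -1.02  2.24  1.54  0.45  1.95]
0.45 0.03 [ 1.35  0.6  -1.07  2.23  1.36  0.44  2.11]
0.45 0.06 [ 1.4   0.55 -1.11  2.21  1.18  0.45  2.27]
0.45 0.09 [ 1.45  0.5  -1.17  2.18  1.01  0.47  2.42]
0.55 0.0 [ 1.33  0.67 -1.01  2.3   1.92  0.43  1.61]
0.55 0.03 [ 1.35  0.58 -1.02  2.29  1.74  0.36  1.75]
0.55 0.06 [ 1.39  0.51 -1.05  2.27  1.51  0.32  1.95]
0.55 0.09 [ 1.46  0.47 -1.13  2.25  1.26  0.33  2.19]
0.4 0.0 [ 1.31  0.67 -1.04  2.21  1.39  0.5   2.09]
0.4 0.03 [ 1.35  0.62 -1.08  2.19  1.23  0.5   2.23]
0.4 0.06 [ 1.39  0.56 -1.12  2.17  1.07  0.51  2.37]
0.4 0.09 [ 1.43  0.5  -1.15  2.15  0.92  0.52  2.51]
```

View pics/mid.png

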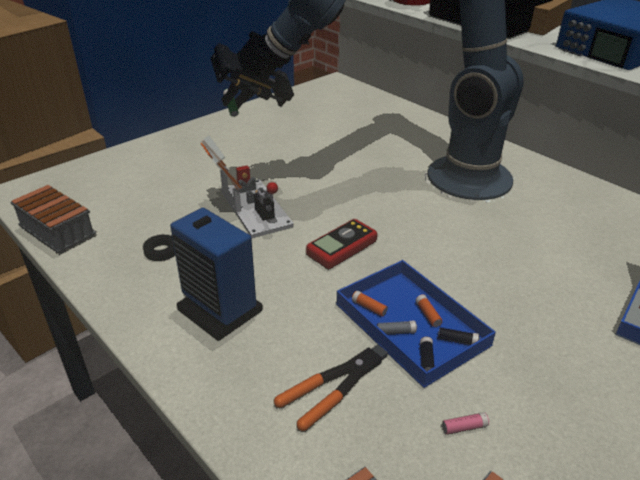

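The cell is held at about (233,105) and the bin's other cells are untouched. Now I'll move above the cradle and check the cell's position along its axis.

```bash
cat > pre2.py <<'E'
from h import *
F=np.load("F.npy"); sg=-1; th=.5
c=fix(F,[PTS["cradle"]])[0];xf=np.array([np.cos(F[2]),np.sin(F[2]),0]);yf=np.array([-xf[1],xf[0],0])
z=np.sin(th)*xf-np.array([0,0,np.cos(th)]); r=rpy(z,sg*xf)
ctrl.goto(c-z*.174+[0,0,.06],r); s=ctrl.observe(); print(s["position"]-(c-z*.174),s["t"])
tiles=[]
for n in("top","scene"):
    p=ctrl.snapshot(n)
    for q in("cell_plus","cell_minus","cell_green"):
        for a in ctrl.place_of(q,p)[:3]:
            e=np.array(a["location"])-c-[0,0,.06]
            if np.linalg.norm(e)<.1: print(n,q,round(a["conf"],2),"fixture dx,dy,dz mm",np.round([e@xf*1e3,e@yf*1e3,e[2]*1e3],1))
    k=8; im=cv2.resize(p["color"][:,:,::-1],None,fx=k,fy=k,interpolation=cv2.INTER_CUBIC)
    for a,col in((-.035,(0,0,255)),(.035,(255,0,255)),(0,(0,255,255))):
        u=proj(p,[c+[0,0,.06]+a*yf])[0]*k+k/2; cv2.circle(im,tuple(np.int32(u)),4,col,-1)
    u=np.int32(proj(p,[c+[0,0,.03]])[0]*k); tiles.append(im[u[1]-290:u[1]+290,u[0]-200:u[0]+200])
cv2.imwrite("pics/pre2.png",np.hstack(tiles))
E
python3 pre2.py
```

```text
[ 5.54755280e-04 -5.96890011e-06  6.04419305e-02] 10.4
top cell_minus 0.4 fixture dx,dy,dz mm [ 4.2 33.   0.8]
top cell_green 0.62 fixture dx,dy,dz mm [  2.   -0.7 -58.1]
top cell_green 0.58 fixture dx,dy,dz mm [5.6 3.6 3. ]
scene cell_plus 0.52 fixture dx,dy,dz mm [  2.2 -37.2  -1.5]
scene cell_minus 0.71 fixture dx,dy,dz mm [ 1.7 33.8  0.3]
scene cell_green 0.44 fixture dx,dy,dz mm [ 3.8  1.8 -3.7]
```

View pics/pre2.png

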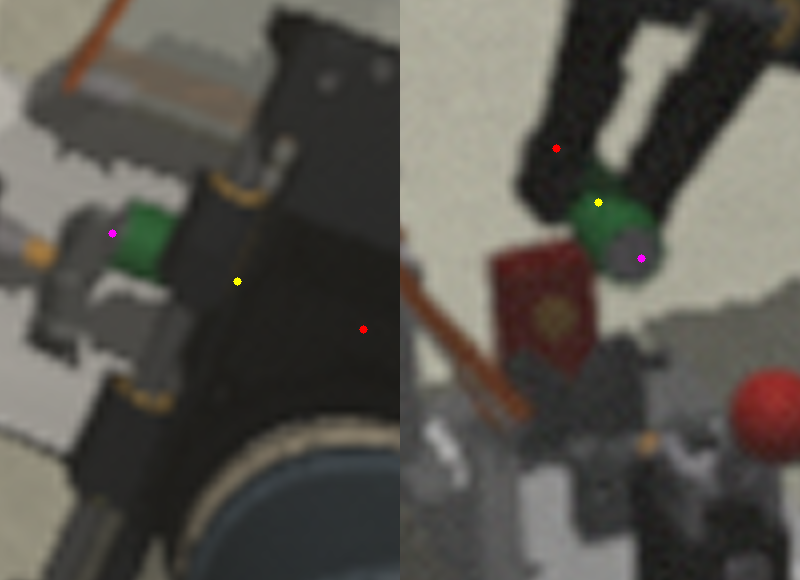

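The minus end faces the lever, and the predicted ends agree with the picture within about 1.5 mm. I'll lower the cell and release it.

```bash
cat > place.py <<'E'
from h import *
F=np.load("F.npy"); sg=-1; th=.5
c=fix(F,[PTS["cradle"]])[0];xf=np.array([np.cos(F[2]),np.sin(F[2]),0]);yf=np.array([-xf[1],xf[0],0])
z=np.sin(th)*xf-np.array([0,0,np.cos(th)]); b=c-z*.174
print(ctrl.movel(b+[0,0,.012],.06,f_stop=12), ctrl.movel(b+[0,0,.0005],.02,f_stop=6))
s=ctrl.observe(); print(s["position"]-b,np.round(s["wrist_force"],1))
ctrl.set_gripper(.36); s=ctrl.observe(); print(s["width"],np.round(s["wrist_force"],1))
ctrl.movel(b-z*.06,.12); ctrl.movel(b-z*.06+[0,0,.1],.25); s=ctrl.observe(); print(s["t"],np.round(s["wrist_force"],1),np.round(s["joint_pos"],2))
tiles=[]
for n in("top","scene"):
    p=ctrl.snapshot(n)
    for q in("cell_plus","cell_minus","cell_green","lever_grip"):
        for a in ctrl.place_of(q,p)[:3]:
            e=np.array(a["location"])-c
            if np.linalg.norm(e)<.2: print(n,q,round(a["conf"],2),"dmm",np.round([e@xf*1e3,e@yf*1e3,e[2]*1e3],1))
    k=8; im=cv2.resize(p["color"][:,:,::-1],None,fx=k,fy=k,interpolation=cv2.INTER_CUBIC)
    u=np.int32(proj(p,[c+[0,0,.01]+yf*.02])[0]*k); tiles.append(im[u[1]-290:u[1]+290,u[0]-200:u[0]+200])
cv2.imwrite("pics/placed.png",np.hstack(tiles))
# lever IK trial
for sx in(1,-1):
    for yy,zz in((.13,.095),(.09,.115),(.058,.112)):
        q=ctrl.inverse_kinematics(fix(F,[(0,yy,zz+.182)])[0],rpy((0,0,-1),sx*xf)); print(sx,yy,None if q is None else np.round(q,2))
E
python3 place.py
```

```text
False False
[ 0.00024772 -0.00010419  0.0005916 ] [ 0.8 -0.8 -0. ]
0.36224929786247567 [-0.4  0.1 -0.6]Traceback (most recent call last):
  File "place.py", line 8, in <module>
    ctrl.movel(b-z*.06,.12); ctrl.movel(b-z*.06+[0,0,.1],.25); s=ctrl.observe(); print(s["t"],np.round(s["wrist_force"],1),np.round(s["joint_pos"],2))
                             ~~~~~~~~~~^^^^^^^^^^^^^^^^^^^^^^
cell.MotionError: the arm cannot follow that straight line within its joint ranges
```

```bash
sed -i -e '/^print(ctrl.movel/d' -e '/^s=ctrl.observe/d' -e '/^ctrl.set_gripper/d' -e 's/^ctrl.movel.*z\*.06.*$/ctrl.goto_joints([1.4,.3,-1.1,2.2,1.4,.6,2.1]); s=ctrl.observe(); print(s["t"],s["position"],s["wrist_force"])/' place.py; python3 place.py
```

```text
14.3 [ 0.39326919 -0.27216549  0.34744869] [ 0.26712228  0.37153169 -0.21543216]
top cell_plus 0.84 dmm [  0.  -35.2   2.2]
top cell_minus 0.86 dmm [ 1.8 35.6  0.2]
top cell_green 0.83 dmm [-0.8  2.7  0.6]
top lever_grip 0.66 dmm [ -1.  136.7  70.9]
scene cell_plus 0.63 dmm [  3.8 -39.3  -3. ]
scene cell_minus 0.47 dmm [ 1.  35.8  0.3]
scene cell_green 0.56 dmm [-0.6 96.  17.4]
scene cell_green 0.54 dmm [ 1.7  2.9 -1.4]
1 0.13 [-0.41  0.49  0.72  2.01 -0.44  0.81  0.27]
1 0.09 [-0.34  0.45  0.72  2.   -0.4   0.84  0.31]
1 0.058 [-0.28  0.46  0.72  2.   -0.4   0.83  0.37]
-1 0.13 [ 0.9   0.63 -1.03  1.94  0.66  0.96  2.39]
-1 0.09 [ 0.99  0.6  -1.04  1.92  0.63  0.99  2.5 ]
-1 0.058 [ 1.04  0.6  -1.04  1.92  0.63  0.98  2.56]
```

View pics/placed.png

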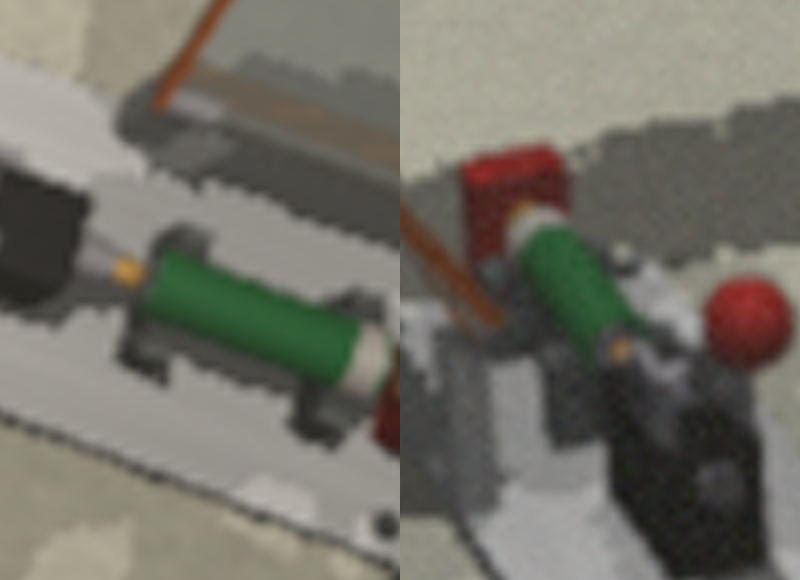

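The cell is seated squarely: plus end at (370,360) by the red block, minus end at the brass pin. Next is the lever.

```bash
cat > lever.py <<'E'
from h import *
F=np.load("F.npy"); xf=np.array([np.cos(F[2]),np.sin(F[2]),0]); o=rpy((0,0,-1),xf); N=ctrl.nose_length
T=lambda x,y,z: fix(F,[(x,y,z+N)])[0]
ctrl.goto(T(0,.142,.18),o); ctrl.set_gripper(0,20)
ctrl.movel(T(0,.142,.104),.2,f_stop=15)
def tip(a,e=0): l=.95-a; return T(0,.055+.062*np.sin(l)+.0225-e,.068+.062*np.cos(l)-.010)
for a in(.2,.4,.6,.8,1.0,1.15,1.25):
    st=ctrl.movel(tip(a),.08,f_stop=30); s=ctrl.observe(); print(a,st,np.round(s["wrist_force"],1))
    if st: break
st=ctrl.movel(tip(1.25,.008),.02,f_stop=14); s=ctrl.observe(); print(st,np.round((s["position"]-tip(1.25))*1e3,1),np.round(s["wrist_force"],1))
ctrl.movel(tip(1.25,-.03),.15); ctrl.movel(tip(1.25,-.03)+[0,0,.08],.25)
c=fix(F,[(0,0,0)])[0]; yf=np.array([-xf[1],xf[0],0])
for n in("top","scene"):
    p=ctrl.snapshot(n)
    for q in("lever_grip","cell_plus","cell_minus","guard_edge"):
        for a in ctrl.place_of(q,p)[:2]:
            e=np.array(a["location"])-c
            if np.linalg.norm(e)<.25: print(n,q,round(a["conf"],2),"fixmm",np.round([e@xf*1e3,e@yf*1e3,e[2]*1e3],1))
    u=np.int32(proj(p,[fix(F,[(0,.0,.06)])[0]])[0]); cv2.imwrite(f"pics/lev_{n}.png",cv2.resize(p["color"][u[1]-36:u[1]+36,u[0]-25:u[0]+25,::-1],None,fx=8,fy=8,interpolation=cv2.INTER_CUBIC))
cv2.imwrite("pics/lev.png",np.hstack([cv2.imread(f"pics/lev_{n}.png") for n in("top","scene")]))
print(ctrl.observe()["t"])
for x,y,z in((.135,-.04,.18),(.125,-.04,.14),(.06,-.04,.155),(-.035,-.04,.0735)):
    q=ctrl.inverse_kinematics(T(x,y,z),o); print(x,None if q is None else np.round(q,2))
E
python3 lever.py
```

```text
0.2 False [1.5 3.3 2. ]
0.4 False [0.9 6.4 5.6]
0.6 False [0.7 1.5 0.2]
0.8 False [-0.2  0.1  0. ]
1.0 False [ 0.6 -0.2 -0.2]
1.15 False [ 0.  -0.1  0.8]
1.25 False [ 0.5 -0.1  0.2]
True [-0.6 -2.5 -0.4] [ 0.6 -0.2  0.8]
top guard_edge 0.65 fixmm [100.  -44.4 154.9]
scene lever_grip 0.59 fixmm [ -2.4  40.7 129.2]
scene lever_grip 0.19 fixmm [ -1.  -36.9  48.5]
scene cell_plus 0.73 fixmm [  0.3 -84.   41.6]
scene cell_minus 0.66 fixmm [  0.3 -10.1  42.5]
scene cell_minus 0.28 fixmm [  0.2 -41.7  42.6]
scene guard_edge 0.83 fixmm [ 99.7 -43.9 158.6]
22.0
0.135 [-0.05  0.61  0.73  1.58 -0.44  1.12  0.49]
0.125 [-0.04  0.63  0.71  1.64 -0.46  1.04  0.52]
0.06 [-0.08  0.51  0.72  1.79 -0.4   0.99  0.51]
-0.035 [-0.05  0.48  0.66  2.07 -0.44  0.74  0.6 ]
```

View pics/lev.png

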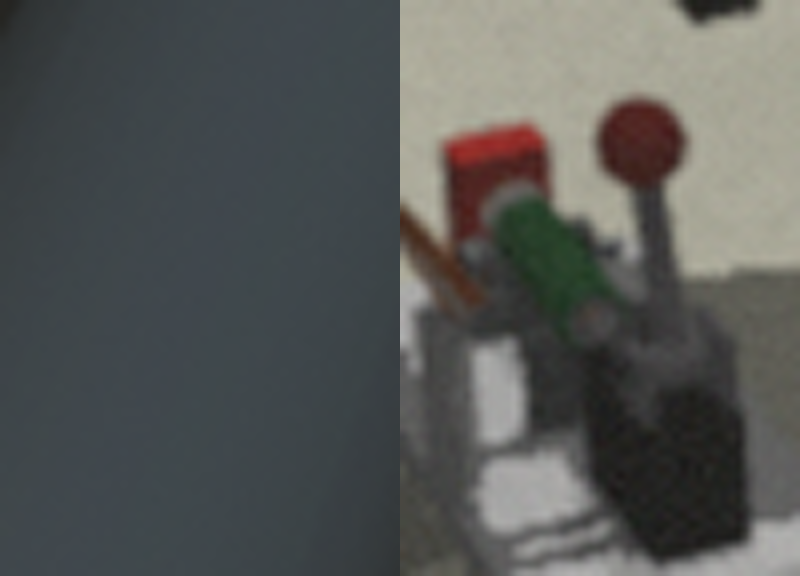

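The lever is well over, with its knob at (642,143). I'll press once more to confirm it is on its stop, and compare the knob's pixel position with the prediction for 1.25 rad.

```bash
cat > lever2.py <<'E'
from h import *
F=np.load("F.npy"); xf=np.array([np.cos(F[2]),np.sin(F[2]),0]); yf=np.array([-xf[1],xf[0],0]); N=ctrl.nose_length
T=lambda x,y,z: fix(F,[(x,y,z+N)])[0]
def tip(a,e=0): l=.95-a; return T(0,.055+.062*np.sin(l)+.0225-e,.068+.062*np.cos(l)-.010)
ctrl.movel(tip(1.25,-.02),.25)
st=ctrl.movel(tip(1.25,.012),.025,f_stop=25); s=ctrl.observe(); print(st,"over mm",-(s["position"]-tip(1.25))@yf*1e3,np.round(s["wrist_force"],1))
ctrl.movel(tip(1.25,-.03),.15); ctrl.movel(tip(1.25,-.03)+[0,0,.1],.3)
p=ctrl.snapshot("scene"); hsv=cv2.cvtColor(p["color"],cv2.COLOR_RGB2HSV).astype(int)
red=(((hsv[...,0]<8)|(hsv[...,0]>172))&(hsv[...,1]>120)).astype(np.uint8)
n,_,st,ce=cv2.connectedComponentsWithStats(red)
for a in(1.0,1.1,1.15,1.2,1.25,1.3):
    l=.95-a; u=proj(p,fix(F,[(0,.055+.062*np.sin(l),.068+.062*np.cos(l))]))[0]; print(a,u.round(1))
for i in range(1,n):
    if np.linalg.norm(ce[i]-u)<12: print("red blob",ce[i].round(1),st[i])
print(ctrl.observe()["t"])
E
python3 lever2.py
```

```text
False over mm 5.274527896454092 [ 3.2 16.3  4.7]
1.0 [263.6 169.7]
1.1 [262.6 168.6]
1.15 [262.1 168.2]
1.2 [261.6 167.8]
1.25 [261.1 167.5]
1.3 [260.7 167.3]
red blob [260.9 166.9] [257 163   9   9  57]
24.875
```

The knob's blob matches the 1.25 prediction and the lever resists 16 N, so it is home. Now the guard.

```bash
cat > guard.py <<'E'
from h import *
F=np.load("F.npy"); xf=np.array([np.cos(F[2]),np.sin(F[2]),0]); N=ctrl.nose_length
T=lambda x,z: fix(F,[(x,-.04,z+N)])[0]
s=ctrl.observe(); ctrl.movel([*s["position"][:2],.215+N],.25)
ctrl.movel(T(.145,.215),.3); ctrl.movel(T(.145,.142),.2,f_stop=12)
def pt(f):
    if f>np.pi/2: return T(.045-.102*np.cos(f)+.017,.0715+.102*np.sin(f)-.015)
    n=np.array([np.sin(f),np.cos(f)])*.002; return T(.045-.087*np.cos(f)+.015+n[0],.0715+.087*np.sin(f)+n[1])
for f in(2.2,2.0,1.8,1.6,1.4,1.2,1.0,.8,.6,.4,.2,.05):
    st=ctrl.movel(pt(f),.1,f_stop=30); s=ctrl.observe(); print(f,st,np.round(s["wrist_force"],1))
    if st: break
else:
    st=ctrl.movel(pt(0)-[0,0,.006],.02,f_stop=12); s=ctrl.observe(); print(st,"tip z",s["position"][2]-N,np.round(s["wrist_force"],1))
    ctrl.movel(s["position"]+[0,0,.12],.25)
    s=ctrl.observe(); ctrl.goto_joints(s["joint_pos"]+np.array([-.9,0,0,0,0,0,0]))
for n in("top","scene"):
    p=ctrl.snapshot(n); 
    for a in ctrl.place_of("guard_edge",p)[:1]: e=np.array(a["location"])-fix(F,[(0,0,0)])[0]; print(n,a["conf"],np.round([e@xf*1e3,e[2]*1e3],1))
    u=np.int32(proj(p,fix(F,[(0,0,.06)]))[0]); cv2.imwrite(f"pics/gd_{n}.png",cv2.resize(p["color"][u[1]-50:u[1]+50,u[0]-33:u[0]+33,::-1],(400,600),interpolation=cv2.INTER_CUBIC))
cv2.imwrite("pics/gd.png",np.hstack([cv2.imread(f"pics/gd_{n}.png") for n in("top","scene")]))
print(ctrl.observe()["t"],ctrl.observe()["position"])
E
python3 guard.py
```

```text
2.2 False [-0.5 -0.  -0. ]
2.0 False [ 0.9 -0.5 -0.2]
1.8 False [-0.6  0.4 -0.3]
1.6 False [ 0.2  1.3 -0.5]
1.4 False [ 0.6  0.3 -0.7]
1.2 False [ 0.5 -0.3 -0. ]
1.0 False [-0.2 -0.3  0.2]
0.8 False [0.2 0.4 0.4]
0.6 False [ 0.1 -1.1 -0. ]
0.4 False [ 0.5 -0.5  0.6]
0.2 False [0.7 0.8 0.5]
0.05 False [ 0.2  0.6 -1.3]
True tip z 0.07331471431318073 [-1.7  1.7  9.7]
top 0.86 [-51.8  70.8]
scene 0.83 [-59.9  70.5]
33.325 [0.49533404 0.18424762 0.37494219]
```

View pics/gd.png

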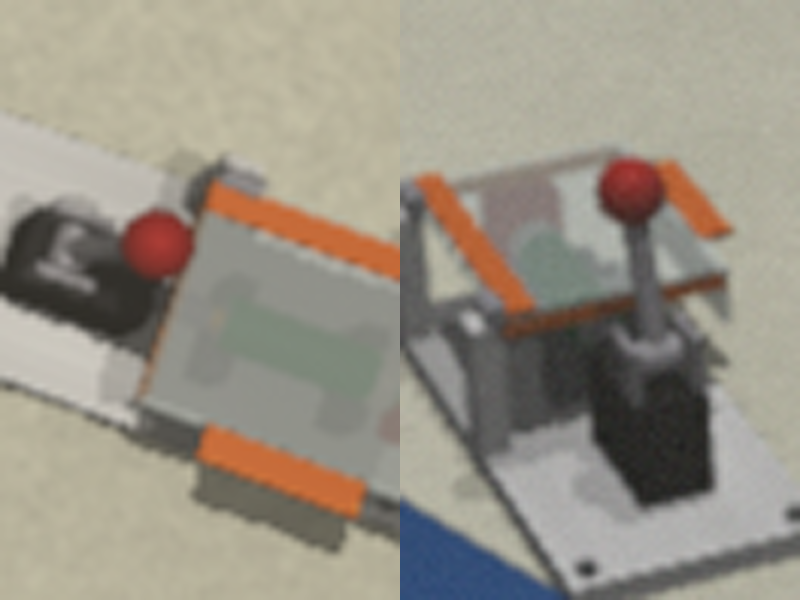

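The guard is level: it stopped firm at 73.3 mm, edge about 71 mm up. The lever is home and the cell sits between the contacts under the guard. The arm is clear, so I'm handing in.

```bash
python3 -c "
from cell import ctrl
print(ctrl.finish_job())"
```

```text
the job is handed in; nothing more can be done
None
```

I put the green cell in the cradle with its plus end to the red contact, threw the clamp lever home, brought the guard fully down, and handed the job in at about 33 s; the judge's result was not shown.

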